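# Unlock the ink-jar cradle and stow its hold-down bar

## Task

Free the jars in the mixing cradle: lift the hold-down bar straight up out of its two open-topped brackets, keeping it level, and stow it under the low jar shelf. Lay it on the shelf's open sill with its leading end in the mouth and let go, then work it in from its outer end until it meets the rubber stop, gently and without ramming it. Never drop the bar, leave the jars and everything else where they are, and finish with the bar released.

Things in the scene. Friction and masses are not known exactly. Their poses are not given: they have to be found in the camera images.
- bar: plain aluminium hold-down bar, 260 long x 24 wide x 30 high, about 0.45 kg, the same either way round. Origin at the centre of its underside; x along its length, z up. At the start it lies along the cradle in the two brackets
- bar_end1 (a point): middle of the lower edge of the bar's -x end (130 from the bar's origin)
- bar_end2 (a point): middle of the lower edge of the bar's +x end (130 from the bar's origin)
- cradle: fixed jar cradle: steel base 300 x 90 x 10, origin at table height under its centre, x along the bar, z up; at each end a grey post with an open-topped U bracket. The bar's underside starts at height 97, its top at 127; the middle 174 of it is free. Two jars stand below it, 50 either side of the centre, lid tops at height 85, a 44 gap between them
- bracket1 (a point): middle of the floor of the U bracket at the cradle's -x end, height 97. The U is 52 long, 30 wide inside, its 8 thick prongs rise to height 137, and a plate as high closes its outer end; the outer 43 of the bar lies in it with 3 play each way
- bracket2 (a point): middle of the floor of the like bracket at the cradle's +x end
- stow: fixed low jar shelf over the bar's stowage. Origin at table height on the channel's centre line under the board's front edge; x points inwards, z up. Board x 0 to 228, 114 wide, underside at height 50, top 60; two jars on it, the nearest 52 from the front edge, tops at height 140. An open flat sill without side walls, 50 wide, top at height 12, runs from x = -200 to 0 and on as channel floor
- stow_mouth (a point): the channel's mouth: on the sill's top (height 12) under the board's front edge, stow x = 0. The channel narrows from 46 wide here to 32 wide 30 farther in; a rubber-buffered stop (gives 1 per 3.5 N) closes it at stow x = 205. With the bar home against it the bar's origin lies at stow x = 75 and its last 55 stick out over the sill: fingers that hold it farther from that end meet the board first
- jar1: closed black-lidded ink jar in the cradle, 56 diameter, 75 tall; origin at the centre of its underside, z up. A bystander: leave it standing where it is
- jar2: closed black-lidded ink jar in the cradle, 56 diameter, 75 tall; origin at the centre of its underside, z up. A bystander: leave it standing where it is
- jar3: closed black-lidded ink jar on the low shelf, 60 diameter, 80 tall; origin at the centre of its underside, z up. A bystander: leave it standing where it is
- jar4: closed black-lidded ink jar on the low shelf, 52 diameter, 70 tall; origin at the centre of its underside, z up. A bystander: leave it standing where it is
- can: tin can, 68 diameter, 100 tall, standing on the table; origin at the centre of its underside. A bystander
- cup: white mixing cup, 64 diameter, 75 tall, standing on the table; origin at the centre of its underside. A bystander
- knife: ink spatula with a wooden handle lying on the table to the robot's left, about 250 long; origin at its underside. A bystander

How it is judged:
By the outcome, as a careful person would: the job done as asked, in the order asked, and still so for the second after the job is handed in, with the robot touching nothing.
It also fails if it takes over 50 s, if anything falls off the work surface, if the arm or the gripper's body presses on something with over 40 N, if the wrist force passes 120 N, or if a joint passes its speed limit or range.

## Robot

A 6-joint arm with a two-finger parallel gripper is mounted at the origin on the work surface. World frame = base frame: x ahead of the robot, y to its left, z up, the work surface at z = 0. Lengths are in mm, angles in rad, forces in N, time in s.
With the tool pointing down it reaches from about 300 to 775 mm from the base axis. Payload 14.6 kg.
Tool frame: the origin (TCP) lies at the very end of the fingers, on their centre line; the grasp point (between the pads) lies 19 mm behind it; z points along the fingers, y is the line along which they close (so a half turn about z gives the same grasp; the last joint's range is limited). The gripper opens to 94 mm and grips with 3 to 60 N. Pads are 16 mm wide; open, the fingers measure 119 mm over their backs; the gripper's body (75 mm by 177 mm) begins 78 mm behind the grasp point.
Start: joints at [1.116, 0.3, 1.521, -0, 1.321, -0.067], TCP at [207.981, 509.15, 205.446] pointing down, gripper open.
Joint ranges: [-3.03, 3.03], [-0.79, 2.21], [0.23, 2.52], [-1.04, 4.18], [0, 3.07], [-2.55, 2.55]. Speed limits (rad/s): [2.22, 2.22, 2.57, 3.14, 3.14, 3.14].

## Interface

Orientations are given as [roll, pitch, yaw] about the fixed x, y, z axes, in that order (R = Rz(yaw) Ry(pitch) Rx(roll)).
In Python, from cell import manip gives the robot as it stands.
- The arm moves only by the tool servo_tool, never from a script. Its argument "motion" is a list that holds one entry, the list of rows, each a list of 7 numbers: the shift along the world's x, y, z as a fraction of full scale, then the turn, a rotation vector about the world's x, y, z as a fraction of full scale, then the closure, from 0 (fully open) to 1 (shut). In form: [[[x, y, z, rx, ry, rz, gripper], ...]]. A call has 1 to 10 rows; each row is the pose to reach, as a shift and turn from the pose commanded when the call began, turning the shorter way round; what a row does not reach only later rows make up. Full scale, the value 1, is 0.5 m for a shift and pi rad for a turn. A row lasts 1/10 s, in which the tool goes at most 50 mm and 8.59 degrees, less where a joint would pass 70% of its speed; a pose out of reach is approached as far as the arm can. A call with a number of a shift or a turn outside -1 to 1 is refused whole. A call with a gripper value outside its range is refused whole. The fingers move at their own pace and stop on an object; "newtons" is the grip in N (left out, the last holds). Time passes only in rows, so rows that repeat a pose let the fingers close. It gives the time, the measured TCP pose, the force, the opening and the grip force at its end, in the units of the state.
- manip.read_state(): the state, without advancing time (a new reading comes with each control period).
- manip.camera(name): name is "scene" or "top" or "wrist"; returns a dict with "frame" (400x640x3 uint8, red, green, blue), "range_z" (400x640 float32, mm along the optical axis (not along the pixel's ray), 0 where there is no reading), "vfov" (degrees; the focal length in pixels is half the picture's height over the tangent of half this angle, whatever the lens; pixels are square), "cx", "cy" (the principal point, pixels), "cam_to_world" (4x4, takes a point from camera to world coordinates). Camera axes: x right, y down, z forward; pixel columns grow to the right and rows downward; lengths in mm; the calibration is good to about 2 mm. A picture is of the moment at which its call begins.
- manip.sign_off(): hands the job in; it is judged then, once.
The state is a dict: "clock": time; "joints": joint angles; "qd": joint speeds; "effort": joint torques, N m; "eef_pos": TCP position; "eef_rot": TCP orientation; "wrist_force": force on the tool from outside, world axes, zero at the start; "moment": the same for the moment, N m; "finger_gap": finger opening in mm; "finger_force": force on a finger pad.
Only numpy, scipy, OpenCV 4.12 (cv2) and the standard library are available. Lean on these libraries where they do the work, as an engineer would, in place of code of your own. Each camera call takes 0.05 s, during which the arm holds its last target. There are 200 camera calls.

## Working session

There is one attempt and no reset: what is moved stays moved. The work goes in short steps, Python scripts to look and compute and a tool call to move; the robot and the scene stay as the last step left them, time stands still between calls to the robot, and variables do not carry over. Pictures are saved under pics/ and viewed, at most 10 in all, crops included, and the job is handed in when it is done.

Besides the shell and the picture viewer there is one more tool, called as name(argument=value, ...), one argument or row to a line, values as JSON. servo_tool: Moves the arm, as the interface text tells. Its arguments: {"type":"object","properties":{"motion":{"type":"array"},"newtons":{"type":"number"}},"required":["motion"]}

```bash
mkdir -p pics; cat > h.py <<'E'
import numpy as np, cv2
from cell import manip
def cam(n):
    c=manip.camera(n); f=c["frame"].shape[0]/2/np.tan(np.radians(c["vfov"])/2)
    z=c["range_z"]; v,u=np.mgrid[0:z.shape[0],0:z.shape[1]]
    P=np.stack([(u-c["cx"])*z/f,(v-c["cy"])*z/f,z,np.ones_like(z)],-1)@np.array(c["cam_to_world"]).T
    P=P[...,:3]; P[z==0]=np.nan
    return c["frame"],P
def save(n,img): cv2.imwrite("pics/"+n,cv2.cvtColor(img,cv2.COLOR_RGB2BGR))
E
python3 - <<'E'
from h import *
for n in("top","scene"):
    f,P=cam(n); save(n+"0.png",f); np.save(n+"0.npy",P)
print(manip.read_state())
E
```

```text
{'clock': 0.1, 'joints': array([ 1.11638711e+00,  3.00396375e-01,  1.52150177e+00,  3.01758735e-06,
        1.32071532e+00, -6.65624316e-02]), 'qd': array([-0.00060839, -0.00197355, -0.00213216,  0.00038195, -0.00028773,
        0.00273679]), 'effort': array([ 7.45612579e-04, -5.32637680e+01, -3.53290915e+01,  7.08927191e-02,
        2.34624505e-02, -7.13372401e-05]), 'eef_pos': array([207.88829519, 508.94651121, 204.96087249]), 'eef_rot': array([-3.14057430e+00, -7.08141323e-05,  2.75374508e+00]), 'wrist_force': array([-0.79495891, -0.62509312,  0.24517233]), 'moment': array([-0.10835537,  0.03922821,  0.00900012]), 'finger_force': 0.0, 'finger_gap': 93.57744765123829}
```

View pics/top0.png

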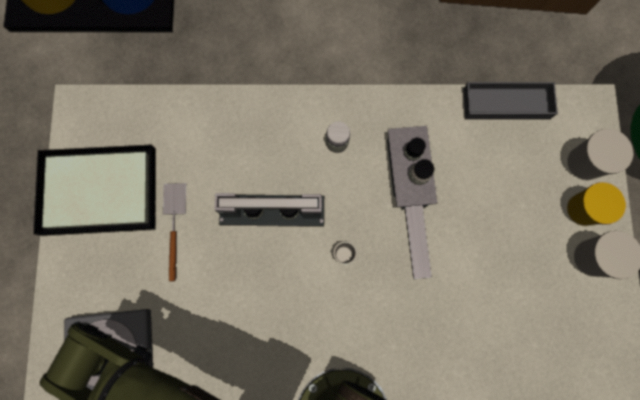

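View pics/scene0.png

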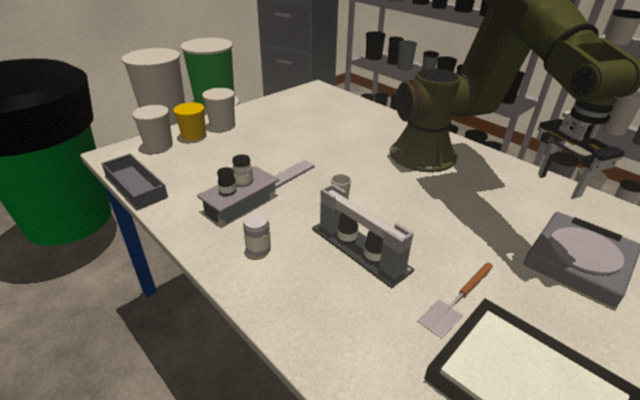

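The top view shows the bar in the cradle at px (220–322, 203). The shelf is at (388–437, 127–206), with its sill running down to (421, 277) toward the robot. The can is at (338, 136), the cup at (343, 252) and the knife at x≈173.

```bash
python3 - <<'E'
from h import *
P=np.load("top0.npy")
def rect(n,u0,u1,v0,v1,z0,z1):
    Q=P[v0:v1,u0:u1].reshape(-1,3); Q=Q[(Q[:,2]>z0)&(Q[:,2]<z1)]
    r=cv2.minAreaRect(Q[:,:2].astype(np.float32)); print(n,len(Q),np.round(r[0],1),np.round(r[1],1),round(r[2],2),"zmed",np.median(Q[:,2]).round(1),"mean",Q.mean(0).round(1))
    vx=cv2.fitLine(Q[:,:2].astype(np.float32),cv2.DIST_HUBER,0,.01,.01).ravel(); print("   ang",np.degrees(np.arctan2(vx[1],vx[0])).round(2))
rect("bar",226,316,190,215,119,131)
rect("brk+bar",200,340,180,230,115,145)
rect("prong",200,340,180,230,133,145)
rect("board",380,445,120,212,54,66)
rect("sill",395,440,208,285,7,18)
rect("cradlebase",200,340,180,235,5,16)
rect("can",320,355,115,155,90,110)
rect("cup",325,360,235,270,60,85)
rect("jars",395,440,130,185,120,150)
v=203
print(np.round(P[v,214:328:6],0).tolist())
for v in (210,225,240,255,270):
  r=P[v,395:440]; m=(r[:,2]>7)&(r[:,2]<18); print(v,r[m][[0,-1]].round(1).tolist())
E
```

```text
bar 847 [560.2 188.5] [235.4  42.8] 89.0 zmed 125.8 mean [562.  189.3 125.7]
   ang 89.48
brk+bar 1317 [562.5 196.5] [277.8  47.2] 89.06 zmed 127.0 mean [562.1 200.8 128.1]
   ang 89.42
prong 276 [562.4 196.6] [277.6  46.7] 89.1 zmed 136.3 mean [562.8 202.  136.6]
   ang 89.57
board 2156 [ 679.8 -202.5] [229.7 115.6] 4.65 zmed 59.1 mean [ 673.6 -195.    59.1]
   ang 7.54
sill 1105 [ 466.6 -215.1] [106.4 199.5] 86.07 zmed 11.2 mean [ 466.7 -218.8   11.3]
   ang 5.37
cradlebase 1328 [572.3 204.9] [389.4 157.2] 89.63 zmed 9.0 mean [550.7 193.6   9.2]
   ang 89.86
can 401 [764.7   6.1] [61.5 63.3] 88.29 zmed 98.9 mean [764.    6.8  98.9]
   ang 11.4
cup 130 [435.1  -8.1] [60.8 61.9] 43.97 zmed 72.6 mean [436.6 -10.3  72.1]
   ang 58.4
jars 557 [ 682.3 -211.3] [116.5  51.1] 14.38 zmed 135.3 mean [ 678.  -212.2  134.4]
   ang 11.44
[[561.0, 335.0, 133.0], [562.0, 321.0, 127.0], [563.0, 306.0, 121.0], [563.0, 290.0, 120.0], [562.0, 274.0, 124.0], [562.0, 258.0, 126.0], [562.0, 242.0, 127.0], [562.0, 226.0, 127.0], [562.0, 211.0, 126.0], [561.0, 195.0, 128.0], [562.0, 179.0, 124.0], [562.0, 163.0, 125.0], [561.0, 147.0, 127.0], [561.0, 132.0, 127.0], [562.0, 116.0, 123.0], [561.0, 100.0, 128.0], [561.0, 84.0, 125.0], [561.0, 68.0, 125.0], [582.0, 51.0, 11.0]]
210 [[559.1, -186.3, 16.2], [559.8, -236.3, 10.7]]
225 [[516.7, -191.3, 10.7], [515.8, -239.0, 15.3]]
240 [[473.4, -194.4, 15.5], [473.9, -244.3, 7.9]]
255 [[431.5, -199.3, 10.6], [431.2, -247.2, 11.2]]
270 [[389.6, -202.9, 12.1], [389.5, -251.6, 7.6]]
```

servo_tool(
  motion=[
    [[0.2, -0.18, 0.09, 0, 0, -0.1, 0], [0.708, -0.624, 0.09, 0, 0, -0.381, 0], [0.708, -0.624, 0.09, 0, 0, -0.381, 0], [0.708, -0.624, 0.09, 0, 0, -0.381, 0], [0.708, -0.624, 0.09, 0, 0, -0.381, 0], [0.708, -0.624, 0.09, 0, 0, -0.381, 0], [0.708, -0.624, 0.09, 0, 0, -0.381, 0], [0.708, -0.624, 0.09, 0, 0, -0.381, 0], [0.708, -0.624, 0.09, 0, 0, -0.381, 0], [0.708, -0.624, 0.09, 0, 0, -0.381, 0]],
  ],
)

```text
clock: 1.1
eef_pos: [564.0, 194.2, 250.0]
eef_rot: [-3.141, 0.0, 1.554]
wrist_force: [-0.9, 1.5, 0.1]
finger_gap: 93.9
finger_force: 0.0
```

servo_tool(
  motion=[
    [[0, 0, 0, 0, 0, 0, 0], [0, 0, 0, 0, 0, 0, 0], [0, 0, 0, 0, 0, 0, 0]],
  ],
)

```text
clock: 1.4
eef_pos: [561.2, 198.0, 250.3]
eef_rot: [-3.141, 0.0, 1.558]
wrist_force: [0.9, -0.2, -0.5]
finger_gap: 94.2
finger_force: 0.0
```

```bash
python3 - <<'E'
from h import *
f,P=cam("wrist"); save("w1.png",f); np.save("w1.npy",P)
s=manip.read_state(); print(s["eef_pos"],s["eef_rot"],s["clock"],s["joints"])
Q=P.reshape(-1,3); 
for n,a,b in(("top",120,131),("prong",133,142)):
    q=Q[(Q[:,2]>a)&(Q[:,2]<b)&(abs(Q[:,0]-562)<40)&(abs(Q[:,1]-197)<150)]
    if len(q)<5: continue
    r=cv2.minAreaRect(q[:,:2].astype(np.float32)); print(n,len(q),r,np.median(q[:,2]))
E
```

```text
[561.19916082 198.11847619 250.48240948] [-3.14143044e+00 -3.22780585e-05  1.55823795e+00] 1.45 [2.77797078e-01 3.73672496e-01 1.31901948e+00 7.79435626e-05
 1.44904686e+00 2.90345983e-01]
top 5447 ((565.4069213867188, 196.40061950683594), (263.49151611328125, 45.37590789794922), 86.91476440429688) 126.51583191485372
prong 1646 ((562.4138793945312, 203.89613342285156), (259.8671569824219, 46.061370849609375), 89.00991821289062) 136.4688474216783
```

View pics/w1.png

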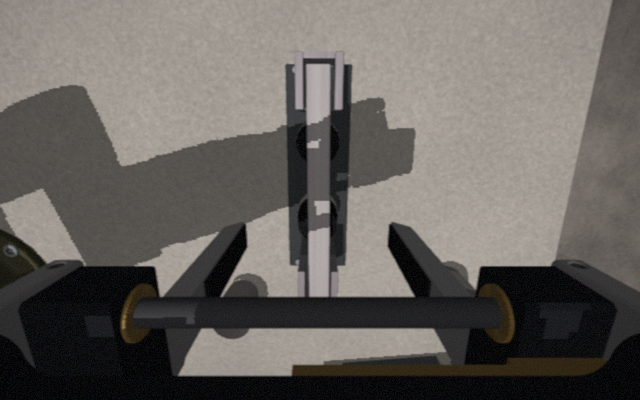

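The wrist view shows the bar centred at column ≈318, rows 65–297, seated between the prongs and centred between the fingers. Next I fit its centreline on the free middle part.

```bash
python3 - <<'E'
from h import *
for fn in("w1","top0"):
    P=np.load(fn+".npy"); Q=P.reshape(-1,3)
    q=Q[(Q[:,2]>118)&(Q[:,2]<133)&(abs(Q[:,0]-562)<25)]
    C=[]
    for y in range(100,300,8):
        s=q[abs(q[:,1]-y)<4]
        if len(s)>12: C.append((y,(s[:,0].min()+s[:,0].max())/2,s[:,0].max()-s[:,0].min(),np.median(s[:,2])))
    C=np.array(C); g=C[C[:,2]<29]; p=np.polyfit(g[:,0],g[:,1],1); print(fn,len(g),p,"x at 196.6:",np.polyval(p,196.6)); print(g.round(1)[::3].tolist())
    e=Q[(Q[:,2]>133)&(Q[:,2]<142)&(abs(Q[:,0]-562)<40)]; print(e[:,1].min(),e[:,1].max())
E
```

```text
w1 22 [1.05511698e-02 5.60525476e+02] x at 196.6: 562.5998364092594
[[100.0, 559.7, 28.2, 126.4], [132.0, 562.4, 22.9, 126.6], [156.0, 562.6, 22.5, 126.6], [180.0, 562.3, 23.1, 126.6], [204.0, 562.6, 22.7, 126.6], [228.0, 562.9, 22.2, 126.5], [252.0, 563.1, 23.9, 126.5], [276.0, 563.4, 23.4, 126.6]]
73.63372966457163 333.74393146267516
top0 21 [1.03135114e-02 5.60035302e+02] x at 196.6: 562.0629386443212
[[116.0, 561.4, 22.2, 125.1], [140.0, 561.5, 22.0, 126.6], [164.0, 561.8, 22.4, 125.6], [188.0, 561.4, 22.8, 127.2], [212.0, 562.2, 22.5, 126.0], [236.0, 562.2, 21.5, 124.8], [260.0, 563.5, 24.9, 125.3]]
57.825124505196285 335.3116190228001
```

servo_tool(
  motion=[
    [[0.001, -0.001, -0.08, 0, 0, 0, 0], [0.001, -0.001, -0.16, 0, 0, 0, 0], [0.001, -0.001, -0.22, 0, 0, 0, 0.2], [0.001, -0.001, -0.26, 0, 0, 0, 0.3], [0.001, -0.001, -0.285, 0, 0, 0, 0.4], [0.001, -0.001, -0.297, 0, 0, 0, 0.5], [0.001, -0.001, -0.297, 0, 0, 0, 0.5], [0.001, -0.001, -0.297, 0, 0, 0, 0.6], [0.001, -0.001, -0.297, 0, 0, 0, 0.65]],
  ],
  newtons=30,
)

```text
clock: 2.35
eef_pos: [562.9, 196.8, 103.0]
eef_rot: [3.14, -0.0, 1.557]
wrist_force: [0.3, -0.4, -0.2]
finger_gap: 41.3
finger_force: 0.0
```

servo_tool(
  motion=[
    [[0, 0, 0, 0, 0, 0, 0.75], [0, 0, 0, 0, 0, 0, 0.85], [0, 0, 0, 0, 0, 0, 1], [0, 0, 0, 0, 0, 0, 1], [0, 0, 0, 0, 0, 0, 1], [0, 0, 0, 0, 0, 0, 1]],
  ],
  newtons=30,
)

```text
clock: 2.95
eef_pos: [562.6, 196.6, 102.3]
eef_rot: [3.141, -0.0, 1.557]
wrist_force: [-1.6, -0.3, 5.9]
finger_gap: 23.6
finger_force: 30.0
```

servo_tool(
  motion=[
    [[0, 0, 0.006, 0, 0, 0, 1], [0, 0, 0.016, 0, 0, 0, 1], [0, 0, 0.03, 0, 0, 0, 1], [0, 0, 0.05, 0, 0, 0, 1], [0, 0, 0.07, 0, 0, 0, 1], [0, 0, 0.095, 0, 0, 0, 1], [0, 0, 0.125, 0, 0, 0, 1], [0, 0, 0.155, 0, 0, 0, 1], [0, 0, 0.18, 0, 0, 0, 1], [0, 0, 0.19, 0, 0, 0, 1]],
  ],
)

```text
clock: 3.95
eef_pos: [562.9, 196.8, 198.8]
eef_rot: [3.139, -0.001, 1.557]
wrist_force: [0.3, -0.0, -5.1]
finger_gap: 24.1
finger_force: 30.0
```

```bash
python3 - <<'E'
from h import *
s=manip.read_state(); print(s["eef_pos"],s["wrist_force"],s["moment"],s["finger_gap"])
for n in("wrist","top"):
    f,P=cam(n); Q=P.reshape(-1,3)
    q=Q[(Q[:,2]>200)&(Q[:,2]<245)&(abs(Q[:,0]-562)<22)&(abs(Q[:,1]-197)<160)]
    b=q[abs(q[:,1]-197)>30]; print(n,len(b),b[:,1].min(),b[:,1].max(),"z slope",np.polyfit(b[:,1],b[:,2],1),"x",np.polyfit(b[:,1],b[:,0],1))
E
```

```text
[562.87486439 196.77076422 198.84448585] [ 0.28089252 -0.03301972 -5.10133089] [-0.01710709  0.05809875  0.02893084] 24.127257323386722
wrist 10599 115.30753994610481 324.73975479180376 z slope [1.27621153e-03 2.22786548e+02] x [9.81748319e-03 5.61182179e+02]
top 527 66.33680895896673 325.7572754137576 z slope [3.78085205e-04 2.20700496e+02] x [5.46303720e-03 5.60643394e+02]
```

servo_tool(
  motion=[
    [[-0.003, -0.008, 0, 0, 0, -0.005, 1], [-0.012, -0.034, 0, 0, 0, -0.019, 1], [-0.026, -0.076, 0, 0, 0, -0.042, 1], [-0.047, -0.135, 0, 0, 0, -0.075, 1], [-0.067, -0.194, 0, 0, 0, -0.107, 1], [-0.087, -0.254, 0, 0, 0, -0.14, 1], [-0.111, -0.321, 0, 0, 0, -0.177, 1], [-0.134, -0.389, 0, 0, 0, -0.215, 1], [-0.157, -0.456, 0, 0, 0, -0.252, 1], [-0.18, -0.524, 0, 0, 0, -0.29, 1]],
  ],
)

```text
clock: 5.05
eef_pos: [471.0, -67.1, 196.6]
eef_rot: [-3.141, 0.0, 0.638]
wrist_force: [0.6, -0.5, -5.5]
finger_gap: 23.8
finger_force: 30.0
```

servo_tool(
  motion=[
    [[-0.023, -0.067, 0, 0, 0, -0.037, 1], [-0.043, -0.125, 0, 0, 0, -0.069, 1], [-0.064, -0.186, 0, 0, 0, -0.103, 1], [-0.079, -0.228, 0, 0, 0, -0.126, 1], [-0.091, -0.263, 0, 0, 0, -0.145, 1], [-0.1, -0.289, 0, 0, 0, -0.159, 1], [-0.105, -0.305, 0, 0, 0, -0.168, 1], [-0.109, -0.316, 0, 0, 0, -0.174, 1], [-0.111, -0.321, 0, 0, 0, -0.177, 1], [-0.111, -0.321, 0, 0, 0, -0.177, 1]],
  ],
)

```text
clock: 6.05
eef_pos: [417.0, -225.7, 196.9]
eef_rot: [-3.141, 0.0, 0.09]
wrist_force: [-0.6, -0.1, -4.9]
finger_gap: 23.9
finger_force: 30.0
```

```bash
cat >> h.py <<'E'
def mid(Q,x0,x1,step,w,z0,z1,yc,hw,minn=8):
    # centreline of a strip running along ~x: rows (x, mid y, width)
    q=Q[(Q[:,2]>z0)&(Q[:,2]<z1)&(abs(Q[:,1]-yc)<hw)]; C=[]
    for x in np.arange(x0,x1,step):
        s=q[abs(q[:,0]-x)<w]
        if len(s)>minn: C.append((x,(s[:,1].min()+s[:,1].max())/2,np.ptp(s[:,1])))
    return np.array(C)
E
python3 - <<'E'
from h import *
s=manip.read_state(); print(s["eef_pos"],s["eef_rot"],s["wrist_force"],s["finger_gap"])
for n in("wrist","top"):
    f,P=cam(n); save(n+"2.png",f); np.save(n+"2.npy",P); Q=P.reshape(-1,3)
    for nm,a in(("bar",(290,550,12,5,205,235,-226,30)),("board",(570,790,15,5,53,66,-200,75)),("sill",(380,565,15,5,6,18,-217,40))):
        C=mid(Q,*a)
        if len(C): print(n,nm,np.round(C,1).tolist())
E
```

```text
[ 416.99294151 -225.70304782  196.87395341] [-3.14145679e+00  8.77481556e-05  8.98665068e-02] [-0.61510416 -0.07878542 -4.94665072] 23.931153040415243
wrist bar [[338.0, -233.1, 24.1], [350.0, -232.3, 24.2], [362.0, -231.0, 24.1], [386.0, -228.3, 24.2], [398.0, -227.6, 24.5], [410.0, -226.3, 24.6], [422.0, -219.7, 37.4], [434.0, -230.3, 36.3], [446.0, -222.9, 24.4], [458.0, -221.9, 24.0], [470.0, -220.8, 24.8], [482.0, -219.7, 24.2], [494.0, -218.5, 24.5], [506.0, -217.6, 24.2], [518.0, -216.1, 24.2], [530.0, -215.0, 24.7], [542.0, -214.2, 23.9]]
wrist board [[570.0, -213.5, 113.0], [585.0, -212.4, 114.2], [600.0, -211.8, 112.8]]
wrist sill [[560.0, -180.9, 5.7]]
top bar [[458.0, -211.6, 10.9], [470.0, -215.0, 17.0], [482.0, -216.7, 23.6], [494.0, -215.8, 23.7], [506.0, -215.5, 24.8], [518.0, -213.6, 23.5], [530.0, -212.5, 24.0], [542.0, -211.9, 25.2]]
top board [[570.0, -210.1, 112.3], [585.0, -209.8, 116.3], [600.0, -209.2, 112.9], [615.0, -206.6, 113.1], [630.0, -207.4, 113.5], [645.0, -205.4, 113.5], [660.0, -169.2, 44.5], [675.0, -173.4, 54.5], [690.0, -201.2, 113.8], [705.0, -200.7, 111.3], [720.0, -199.8, 114.9], [735.0, -197.2, 114.4], [750.0, -196.4, 111.5], [765.0, -195.4, 114.9], [780.0, -194.6, 113.0]]
top sill [[380.0, -208.7, 12.0], [485.0, -213.5, 56.9], [500.0, -216.1, 51.3], [515.0, -215.4, 48.9], [530.0, -213.9, 49.2], [545.0, -214.2, 49.5], [560.0, -207.2, 57.8]]
```

View pics/wrist2.png

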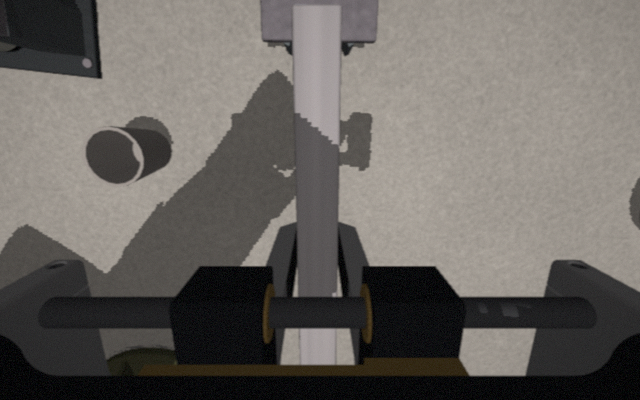

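The wrist view shows the bar (column ≈318) running to the shelf, whose front edge is at row ≈43, columns 262–378. Next I refine the stow axis with edge fits on the unobstructed top picture.

```bash
python3 - <<'E'
from h import *
P=np.load("top0.npy")
def edges(v0,v1,u0,u1,za,zb,zn):
    out=[]
    # per image row, first & last px of the strip, then fit on edge points
    L=[];R=[]
    for v in range(v0,v1):
        r=P[v,u0:u1]; m=np.flatnonzero((r[:,2]>za)&(r[:,2]<zb))
        if len(m)>5: L.append(r[m[0],:2]); R.append(r[m[-1],:2])
    for E in(L,R):
        E=np.array(E); p=np.polyfit(E[:,0],E[:,1],1); d=abs(np.polyval(p,E[:,0])-E[:,1]); p=np.polyfit(E[d<3,0],E[d<3,1],1); out.append(p); 
    print(zn,[(round(np.degrees(np.arctan(p[0])),2),round(np.polyval(p,566),1),round(np.polyval(p,466),1),round(np.polyval(p,680),1)) for p in out])
edges(132,200,378,450,53,66,"board")
edges(210,274,395,445,6,18,"sill")
# front edge of board, wrist2 and top0, along stow x with angle .09
a=.087; ux=np.array([np.cos(a),np.sin(a)])
for n in("top0","wrist2"):
    Q=np.load(n+".npy").reshape(-1,3); q=Q[(Q[:,2]>53)&(Q[:,2]<66)&(Q[:,0]>540)&(Q[:,0]<820)&(abs(Q[:,1]+205)<80)]
    w=q[:,:2]@np.array([-ux[1],ux[0]]); s=q[:,:2]@ux
    E=[]
    for c in np.arange(w.min()+5,w.max()-5,4):
        m=abs(w-c)<2
        if m.sum()>3: E.append((c,s[m].min(),s[m].max()))
    E=np.array(E); print(n,"front s",np.median(E[:,1]).round(1),"slope",np.polyfit(E[:,0],E[:,1],1)[0].round(4),"back",np.median(E[:,2]).round(1),"w range",w.min().round(1),w.max().round(1))
    if n=="wrist2":
        b=Q[(Q[:,2]>205)&(Q[:,2]<235)&(Q[:,0]>300)&(Q[:,0]<600)&(abs(Q[:,1]+226)<25)]; print("bar lead s",(b[:,:2]@ux).max().round(1), (b[:,:2]@np.array([-ux[1],ux[0]]))[b[:,0]>500].mean().round(1))
E
```

```text
Traceback (most recent call last):
TypeError: expected non-empty vector for x
```

```bash
python3 - <<'E'
from h import *
from scipy.stats import theilslopes
P=np.load("top0.npy")
def edges(v0,v1,u0,u1,za,zb,zn):
    L=[];R=[]
    for v in range(v0,v1):
        r=P[v,u0:u1]; m=np.flatnonzero((r[:,2]>za)&(r[:,2]<zb))
        if len(m)>5: L.append(r[m[0],:2]); R.append(r[m[-1],:2])
    for E in(L,R):
        E=np.array(E); t=theilslopes(E[:,1],E[:,0]); print(zn,np.degrees(np.arctan(t[0])).round(2),[round(t[1]+t[0]*x,1) for x in(466,566,680)])
edges(132,200,378,450,53,66,"board")
edges(210,274,404,436,6,18,"sill")
a=.087; ux=np.array([np.cos(a),np.sin(a)]); n_=np.array([-ux[1],ux[0]])
for n in("top0","wrist2"):
    Q=np.load(n+".npy").reshape(-1,3); q=Q[(Q[:,2]>53)&(Q[:,2]<66)&(Q[:,0]>540)&(Q[:,0]<820)&(abs(Q[:,1]+205)<80)]
    w=q[:,:2]@n_; s=q[:,:2]@ux
    E=np.array([(c,s[abs(w-c)<2].min(),s[abs(w-c)<2].max()) for c in np.arange(w.min()+5,w.max()-5,4) if (abs(w-c)<2).sum()>3])
    print(n,"front s",np.median(E[:,1]).round(1),"slope",theilslopes(E[:,1],E[:,0])[0].round(4),"back",np.median(E[:,2]).round(1),"w",np.percentile(w,[.5,99.5]).round(1))
    if n=="wrist2":
        b=Q[(Q[:,2]>205)&(Q[:,2]<235)&(Q[:,0]>300)&(Q[:,0]<600)&(abs(Q[:,1]+226)<25)]; print("bar lead s",(b[:,:2]@ux).max().round(1), (b[:,:2]@n_)[b[:,0]>500].mean().round(1))
E
```

```text
board 4.89 [np.float64(-165.0), np.float64(-156.5), np.float64(-146.7)]
board 4.72 [np.float64(-272.5), np.float64(-264.2), np.float64(-254.8)]
sill 4.62 [np.float64(-194.8), np.float64(-186.7), np.float64(-177.5)]
sill 4.55 [np.float64(-244.6), np.float64(-236.6), np.float64(-227.5)]
top0 front s 546.7 slope 0.0094 back 772.2 w [-317.1 -203.6]
wrist2 front s 545.1 slope 0.0077 back 580.3 w [-318.6 -205.9]
bar lead s 523.5 -260.5
```

servo_tool(
  motion=[
    [[0, 0, -0.015, 0, 0, 0, 1], [0, 0, -0.05, 0, 0, -0.001, 1], [0, 0, -0.1, 0, 0, -0.002, 1], [0, 0, -0.15, 0, 0, -0.0033, 1], [0, 0.0005, -0.2, 0, 0, -0.0033, 1], [0, 0.0005, -0.25, 0, 0, -0.0033, 1], [0, 0.0005, -0.295, 0, 0, -0.0033, 1], [0, 0.0005, -0.33, 0, 0, -0.0033, 1], [0, 0.0005, -0.348, 0, 0, -0.0033, 1], [0, 0.0005, -0.352, 0, 0, -0.0033, 1]],
  ],
)

```text
clock: 7.15
eef_pos: [416.7, -225.2, 20.0]
eef_rot: [-3.141, 0.001, 0.08]
wrist_force: [-0.2, 0.3, -4.9]
finger_gap: 23.8
finger_force: 30.0
```

```bash
python3 - <<'E'
from h import *
s=manip.read_state(); print(s["eef_pos"],s["eef_rot"],s["wrist_force"],s["finger_gap"])
a=.082; ux=np.array([np.cos(a),np.sin(a)]); n_=np.array([-ux[1],ux[0]])
f,P=cam("wrist"); save("w3.png",f); np.save("w3.npy",P); Q=P.reshape(-1,3)
near=(Q[:,0]>300)&(Q[:,0]<800)&(abs(Q[:,1]+212)<80)
for nm,z0,z1 in(("board",53,66),("bar",40,50),("sill",8,17)):
    q=Q[near&(Q[:,2]>z0)&(Q[:,2]<z1)]; s_=q[:,:2]@ux; w=q[:,:2]@n_
    for c in range(400,600,20):
        m=abs(s_-c)<4
        if m.sum()>15: print(nm,c,np.round(np.percentile(w[m],[1,99]),1),np.percentile(w[m],[1,99]).mean().round(1),np.median(q[m,2]).round(1))
    if len(s_): print(nm,"s",np.percentile(s_,[.5,99.5]).round(1))
E
```

```text
[ 416.65380655 -225.17616058   20.04553916] [-3.14062551e+00  1.22535851e-03  7.97712160e-02] [-0.21154638  0.27061765 -4.90234548] 23.79126357778494
board 400 [-270.6 -246.6] -258.6 60.1
board s [389.3 407. ]
bar 400 [-270.5 -246.7] -258.6 44.4
bar 420 [-270.2 -247.1] -258.7 44.4
bar 440 [-270.4 -246.9] -258.7 44.4
bar 460 [-270.1 -246.8] -258.4 44.3
bar 480 [-270.3 -246.7] -258.5 44.2
bar 500 [-270.3 -246.6] -258.5 44.1
bar 520 [-269.9 -246.6] -258.3 44.2
bar s [317.6 523.5]
sill 400 [-283.7 -234.7] -259.2 11.6
sill 420 [-283.9 -234.7] -259.3 11.7
sill 440 [-283.9 -234.7] -259.3 11.6
sill 460 [-283.9 -234.8] -259.3 11.6
sill 480 [-283.8 -234.8] -259.3 11.6
sill 500 [-283.9 -234.4] -259.2 11.5
sill 520 [-284.2 -234.5] -259.3 11.5
sill 540 [-283.4 -234.6] -259.0 11.4
sill s [350.9 536.7]
```

View pics/w3.png

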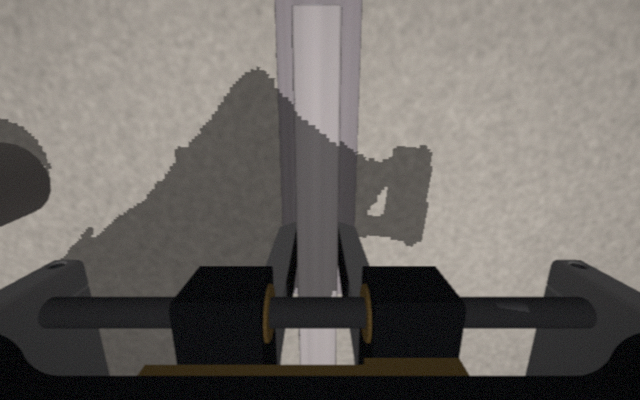

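servo_tool(
  motion=[
    [[0.006, 0.0004, 0, 0, 0, 0, 1], [0.02, 0.0014, 0, 0, 0, 0, 1], [0.036, 0.0024, 0, 0, 0, 0, 1], [0.052, 0.0034, 0, 0, 0, 0, 1], [0.064, 0.0042, 0, 0, 0, 0, 1], [0.07, 0.0046, 0, 0, 0, 0, 1], [0.07, 0.0046, 0, 0, 0, 0, 1], [0.07, 0.0046, -0.0015, 0, 0, 0, 1], [0.07, 0.0046, -0.003, 0, 0, 0, 1], [0.07, 0.0046, -0.0045, 0, 0, 0, 1]],
  ],
)

```text
clock: 8.2
eef_pos: [451.8, -223.3, 18.6]
eef_rot: [-3.141, 0.0, 0.079]
wrist_force: [-0.5, -0.4, -5.3]
finger_gap: 23.3
finger_force: 30.0
```

servo_tool(
  motion=[
    [[0, 0, -0.0006, 0, 0, 0, 1], [0, 0, -0.001, 0, 0, 0, 1], [0, 0, -0.001, 0, 0, 0, 1]],
  ],
)

```text
clock: 8.5
eef_pos: [452.0, -223.3, 18.2]
eef_rot: [-3.142, -0.0, 0.079]
wrist_force: [-0.5, 0.2, -5.9]
finger_gap: 23.8
finger_force: 30.0
```

Still carrying the full weight; lower further in small steps.

servo_tool(
  motion=[
    [[0, 0, -0.0006, 0, 0, 0, 1], [0, 0, -0.0012, 0, 0, 0, 1], [0, 0, -0.0012, 0, 0, 0, 1], [0, 0, -0.0012, 0, 0, 0, 1]],
  ],
)

```text
clock: 8.9
eef_pos: [452.0, -223.3, 17.6]
eef_rot: [-3.142, 0.0, 0.079]
wrist_force: [-0.5, -0.1, -4.4]
finger_gap: 23.9
finger_force: 30.0
```

servo_tool(
  motion=[
    [[0, 0, -0.0006, 0, 0, 0, 1], [0, 0, -0.0012, 0, 0, 0, 1], [0, 0, -0.0012, 0, 0, 0, 1]],
  ],
)

```text
clock: 9.2
eef_pos: [452.0, -223.3, 17.3]
eef_rot: [3.142, -0.0, 0.079]
wrist_force: [-2.5, 1.5, 1.7]
finger_gap: 23.5
finger_force: 30.0
```

servo_tool(
  motion=[
    [[0, 0, 0, 0, 0, 0, 0.72], [0, 0, 0, 0, 0, 0, 0.68], [0, 0, 0, 0, 0, 0, 0.6], [0, 0, 0, 0, 0, 0, 0.55], [0, 0, 0, 0, 0, 0, 0.5], [0, 0, 0, 0, 0, 0, 0.5], [0, 0, 0.02, 0, 0, 0, 0.5], [0, 0, 0.06, 0, 0, 0, 0.5], [0, 0, 0.11, 0, 0, 0, 0.5], [0, 0, 0.13, 0, 0, 0, 0.5]],
  ],
  newtons=15,
)

```text
clock: 10.2
eef_pos: [452.8, -223.7, 84.6]
eef_rot: [3.14, -0.003, 0.079]
wrist_force: [-0.2, 0.2, -0.2]
finger_gap: 47.1
finger_force: 0.0
```

```bash
cat >> h.py <<'E'
a=.082; ux=np.array([np.cos(a),np.sin(a)]); n_=np.array([-ux[1],ux[0]])
def barchk(cams=("wrist","top")):
    s=manip.read_state(); p=s["eef_pos"]; print("tcp",p.round(1),"s,w",(p[:2]@ux).round(1),(p[:2]@n_).round(1),s["wrist_force"].round(1),s["finger_gap"],s["clock"])
    for n in cams:
        f,P=cam(n); Q=P.reshape(-1,3); np.save(n+"L.npy",P); save(n+"L.png",f)
        q=Q[(Q[:,2]>36)&(Q[:,2]<47)]; s_=q[:,:2]@ux; w=q[:,:2]@n_; k=(abs(w+259)<25)&(s_>250)&(s_<560); s_,w,z=s_[k],w[k],q[k,2]
        if len(s_)<20: print(n,"none"); continue
        print(n,len(s_),"s",np.percentile(s_,[.3,99.7]).round(1),"slope",np.polyfit(s_,w,1)[0].round(4),"w mid",((np.percentile(w,1)+np.percentile(w,99))/2).round(1),"z",np.median(z).round(1))
E
python3 -c "
from h import *
barchk()"
```

```text
tcp [ 452.8 -223.7   84.6] s,w 433.0 -260.1 [-0.2  0.2 -0.2] 47.074169780496135 10.2
wrist 7783 s [301.1 547.7] slope 0.0017 w mid -259.6 z 41.7
top 169 s [486.4 548.6] slope -0.008 w mid -257.2 z 41.2
```

servo_tool(
  motion=[
    [[-0.03, -0.0024, 0, 0, 0, 0, 0.6], [-0.1, -0.008, 0, 0, 0, 0.001, 0.8], [-0.18, -0.0142, 0, 0, 0, 0.001, 1], [-0.25, -0.0197, 0, 0, 0, 0.001, 1], [-0.3, -0.0236, 0, 0, 0, 0.001, 1], [-0.313, -0.0246, 0, 0, 0, 0.001, 1], [-0.313, -0.0246, 0, 0, 0, 0.001, 1], [-0.313, -0.0246, -0.05, 0, 0, 0.001, 1], [-0.313, -0.0246, -0.1, 0, 0, 0.001, 1], [-0.313, -0.0246, -0.127, 0, 0, 0.001, 1]],
  ],
)

```text
clock: 11.3
eef_pos: [296.0, -235.1, 16.7]
eef_rot: [-3.14, 0.001, 0.083]
wrist_force: [0.0, 0.3, -0.3]
finger_gap: -0.1
finger_force: 0.0
```

```bash
python3 -c "
from h import *
barchk()"
```

```text
tcp [ 296.  -235.1   16.7] s,w 275.8 -258.5 [ 0.   0.3 -0.3] -0.06343919647591734 11.3
wrist 10238 s [283.8 404.1] slope -0.0007 w mid -259.5 z 41.6
top 692 s [307. 548.] slope -0.0046 w mid -257.4 z 41.0
```

View pics/wristL.png

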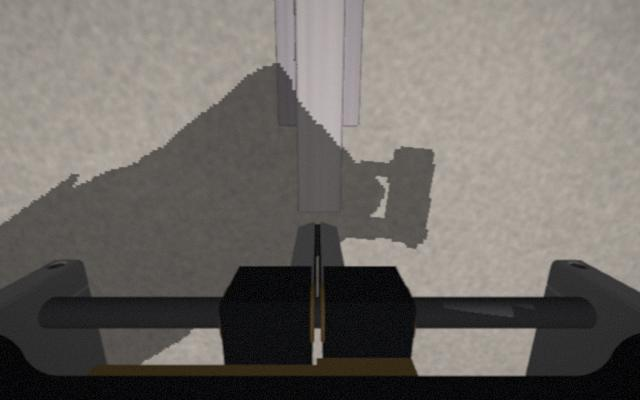

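The wrist view shows the bar's outer end at row ≈212, columns 298–342, with the closed fingertips at (318, 225) right behind it.

servo_tool(
  motion=[
    [[0.016, 0.0013, 0.004, 0, 0, 0, 1], [0.026, 0.0021, 0.004, 0, 0, 0, 1], [0.032, 0.0026, 0.004, 0, 0, 0, 1], [0.036, 0.0029, 0.004, 0, 0, 0, 1], [0.04, 0.0033, 0.004, 0, 0, 0, 1], [0.046, 0.0038, 0.004, 0, 0, 0, 1], [0.054, 0.0044, 0.004, 0, 0, 0, 1], [0.064, 0.0052, 0.004, 0, 0, 0, 1], [0.074, 0.0061, 0.004, 0, 0, 0, 1], [0.084, 0.0069, 0.004, 0, 0, 0, 1]],
  ],
)

```text
clock: 12.4
eef_pos: [337.9, -232.1, 20.5]
eef_rot: [-3.142, 0.0, 0.083]
wrist_force: [-5.4, -0.7, 3.8]
finger_gap: 0.3
finger_force: 2.3
```

```bash
python3 -c "
from h import *
barchk()"
```

```text
tcp [ 337.9 -232.1   20.5] s,w 317.8 -259.0 [-5.4 -0.7  3.8] 0.3010280417499331 12.4
wrist 10720 s [326.  447.5] slope 0.0005 w mid -259.1 z 41.6
top 556 s [351.9 547.4] slope -0.0077 w mid -257.0 z 40.8
```

servo_tool(
  motion=[
    [[0.01, 0.0008, 0, 0, 0, 0, 1], [0.02, 0.0016, 0, 0, 0, 0, 1], [0.03, 0.0025, 0, 0, 0, 0, 1], [0.04, 0.0033, 0, 0, 0, 0, 1], [0.05, 0.0041, 0, 0, 0, 0, 1], [0.06, 0.0049, 0, 0, 0, 0, 1], [0.07, 0.0057, 0, 0, 0, 0, 1], [0.08, 0.0066, 0, 0, 0, 0, 1], [0.09, 0.0074, 0, 0, 0, 0, 1], [0.1, 0.0082, 0, 0, 0, 0, 1]],
  ],
)

```text
clock: 13.5
eef_pos: [387.9, -228.0, 20.5]
eef_rot: [-3.142, -0.0, 0.083]
wrist_force: [-1.6, -0.1, -1.1]
finger_gap: 0.8
finger_force: 1.0
```

servo_tool(
  motion=[
    [[0.01, 0.0008, 0, 0, 0, 0, 1], [0.02, 0.0016, 0, 0, 0, 0, 1], [0.03, 0.0025, 0, 0, 0, 0, 1], [0.04, 0.0033, 0, 0, 0, 0, 1], [0.05, 0.0041, 0, 0, 0, 0, 1], [0.06, 0.0049, 0, 0, 0, 0, 1], [0.07, 0.0057, 0, 0, 0, 0, 1], [0.08, 0.0066, 0, 0, 0, 0, 1], [0.09, 0.0074, 0, 0, 0, 0, 1], [0.1, 0.0082, 0, 0, 0, 0, 1]],
  ],
)

```text
clock: 14.5
eef_pos: [437.9, -223.9, 20.5]
eef_rot: [-3.142, 0.0, 0.082]
wrist_force: [-2.9, 0.0, -1.1]
finger_gap: 0.3
finger_force: 1.2
```

```bash
python3 -c "
from h import *
barchk()
Q=np.load('wristL.npy').reshape(-1,3); q=Q[(Q[:,2]>54)&(Q[:,2]<65)&(abs(Q[:,1]+212)<75)&(Q[:,0]>520)]
s_=q[:,:2]@ux; w=q[:,:2]@n_; print('front',len(q),np.median([s_[abs(w-c)<3].min() for c in range(-310,-210,8) if (abs(w-c)<3).any()]))"
```

```text
tcp [ 437.9 -223.9   20.5] s,w 418.1 -259.0 [-2.9  0.  -1.1] 0.3187159356977533 14.5
wrist 10724 s [426.4 547.8] slope 0.0011 w mid -259.2 z 41.6
top 201 s [462.4 548.1] slope -0.0676 w mid -256.8 z 40.6
front 0 nan
  return _methods._mean(a, axis=axis, dtype=dtype,
  ret = ret.dtype.type(ret / rcount)
```

servo_tool(
  motion=[
    [[0.01, 0.0008, 0, 0, 0, 0, 1], [0.02, 0.0016, 0, 0, 0, 0, 1], [0.03, 0.0025, 0, 0, 0, 0, 1], [0.04, 0.0033, 0, 0, 0, 0, 1], [0.05, 0.0041, 0, 0, 0, 0, 1], [0.06, 0.0049, 0, 0, 0, 0, 1], [0.07, 0.0057, 0, 0, 0, 0, 1], [0.08, 0.0066, 0, 0, 0, 0, 1], [0.09, 0.0074, 0, 0, 0, 0, 1], [0.1, 0.0082, 0, 0, 0, 0, 1]],
  ],
)

```text
clock: 15.6
eef_pos: [487.9, -219.8, 20.5]
eef_rot: [3.142, -0.0, 0.083]
wrist_force: [-6.3, -0.2, 4.0]
finger_gap: 0.4
finger_force: 2.3
```

servo_tool(
  motion=[
    [[0.003, 0.0002, 0, 0, 0, 0, 1], [0.006, 0.0005, 0, 0, 0, 0, 1], [0.009, 0.0007, 0, 0, 0, 0, 1], [0.012, 0.001, 0, 0, 0, 0, 1], [0.015, 0.0012, 0, 0, 0, 0, 1], [0.018, 0.0015, 0, 0, 0, 0, 1]],
  ],
)

```text
clock: 16.2
eef_pos: [496.6, -219.1, 20.5]
eef_rot: [-3.142, -0.0, 0.082]
wrist_force: [-4.3, 0.0, 1.8]
finger_gap: 0.5
finger_force: 1.8
```

Outer end is about 7 mm from home. Now 1 mm steps, checking force.

servo_tool(
  motion=[
    [[0.002, 0.0002, 0, 0, 0, 0, 1], [0.004, 0.0003, 0, 0, 0, 0, 1], [0.006, 0.0005, 0, 0, 0, 0, 1], [0.008, 0.0007, 0, 0, 0, 0, 1]],
  ],
)

```text
clock: 16.6
eef_pos: [500.6, -218.7, 20.4]
eef_rot: [-3.142, 0.0, 0.082]
wrist_force: [-2.6, 0.2, -0.4]
finger_gap: 0.5
finger_force: 1.6
```

servo_tool(
  motion=[
    [[0.002, 0.0002, 0, 0, 0, 0, 1], [0.004, 0.0003, 0, 0, 0, 0, 1]],
  ],
)

```text
clock: 16.8
eef_pos: [502.3, -218.6, 20.5]
eef_rot: [-3.141, 0.001, 0.083]
wrist_force: [-7.9, -0.6, 3.3]
finger_gap: 0.6
finger_force: 4.0
```

servo_tool(
  motion=[
    [[0.002, 0.0002, 0, 0, 0, 0, 1], [0.004, 0.0003, 0, 0, 0, 0, 1]],
  ],
)

```text
clock: 17.0
eef_pos: [503.5, -218.4, 20.5]
eef_rot: [-3.141, 0.003, 0.083]
wrist_force: [-15.0, -0.5, 9.3]
finger_gap: 0.4
finger_force: 7.4
```

The force climbs at about 3.5 N/mm at the expected home position, so the bar has met the rubber stop. Back off slowly and retreat.

servo_tool(
  motion=[
    [[-0.002, -0.0002, 0, 0, 0, 0, 1], [-0.004, -0.0003, 0, 0, 0, 0, 1], [-0.006, -0.0005, 0, 0, 0, 0, 1], [-0.01, -0.0008, 0, 0, 0, 0, 1], [-0.02, -0.0016, 0, 0, 0, 0, 1], [-0.05, -0.0041, 0, 0, 0, 0, 1], [-0.1, -0.0082, 0.02, 0, 0, 0, 1], [-0.12, -0.01, 0.1, 0, 0, 0, 1], [-0.12, -0.01, 0.18, 0, 0, 0, 1], [-0.12, -0.01, 0.26, 0, 0, 0, 1]],
  ],
)

```text
clock: 18.0
eef_pos: [443.8, -223.4, 152.2]
eef_rot: [3.142, -0.0, 0.082]
wrist_force: [0.5, -0.4, 0.1]
finger_gap: 0.4
finger_force: 0.0
```

servo_tool(
  motion=[
    [[0, 0, 0.05, 0, 0, 0, 0.8], [0, 0, 0.06, 0, 0, 0, 0.6], [0, 0, 0.06, 0, 0, 0, 0.6], [0, 0, 0.06, 0, 0, 0, 0.6]],
  ],
)

```text
clock: 18.4
eef_pos: [443.9, -223.2, 179.0]
eef_rot: [-3.14, 0.002, 0.082]
wrist_force: [-0.8, 0.3, -0.6]
finger_gap: 29.0
finger_force: 0.0
```

```bash
python3 -c "
from h import *
barchk()
Q=np.load('wristL.npy').reshape(-1,3); q=Q[(Q[:,2]>54)&(Q[:,2]<65)&(abs(Q[:,1]+212)<75)&(Q[:,0]>520)]
s_=q[:,:2]@ux; w=q[:,:2]@n_; print('front',len(q),np.median([s_[abs(w-c)<3].min() for c in range(-310,-210,8) if (abs(w-c)<3).any()]))
import cv2
a=cv2.imread('pics/wristL.png');b=cv2.imread('pics/topL.png'); cv2.imwrite('pics/fin.png',cv2.resize(np.vstack([a[:300],b[100:300]]),(640,500)))"
```

```text
tcp [ 443.9 -223.2  179. ] s,w 424.2 -258.8 [-0.8  0.3 -0.6] 28.952813634249395 18.4
wrist 1287 s [492.7 547.7] slope 0.0067 w mid -259.2 z 41.6
top 158 s [493. 548.] slope 0.0024 w mid -257.0 z 40.5
front 8273 546.1375631745742
```

View pics/fin.png

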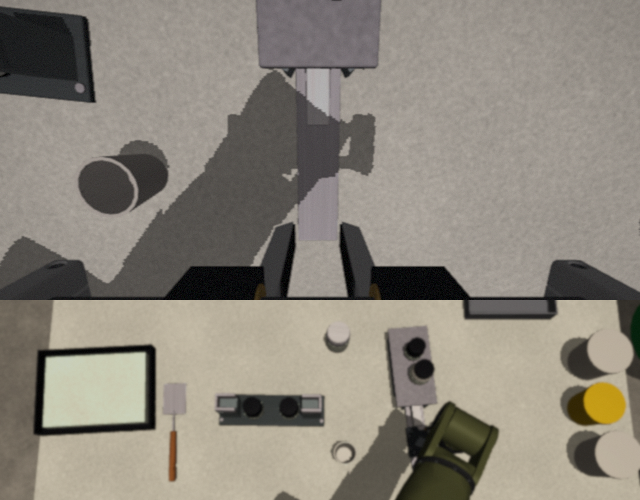

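The bar is home: about 55 mm sticks out, from the shelf edge at row ≈68 to the bar's outer end at row ≈125. It is straight in the channel. The cradle jars, shelf jars, can, cup and knife are all in place, and the gripper is clear and open.

```bash
python3 -c "
from cell import manip
print(manip.sign_off())"
```

```text
the job is handed in; nothing more can be done
None
```

The bar is out of the cradle and stowed under the shelf, resting against the rubber stop (final push about 15 N) and released. The bystanders looked unmoved in the last pictures, and the job is handed in at about 18.5 s of the 50 s allowed.

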